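# Pin the lid back onto the wooden case

### The arm

A 7-joint arm with a two-finger parallel gripper is mounted at the origin on a cart in front of the work surface, level with it; the furniture and walls round the work are solid. World frame = base frame: x ahead of the robot, y to its left, z up, the work surface at z = 0. Lengths are in m, angles in rad, forces in N, time in s.
With the tool pointing down it reaches from about 0.4 to 0.85 m from the base axis. Payload 4.5 kg.
Tool frame: the origin (TCP) lies midway between the tips of the shut fingers; the grasp point (between the pads) lies r.grip_point_offset behind it (r.grip_point_offset is the distance from the TCP to the grasp point, in m); z points along the fingers, y is the line along which they close (so a half turn about z gives the same grasp; the last joint's range is limited). The gripper opens to 88 mm and grips with 3 to 60 N. Pads are 18 mm wide; open, the fingers measure 123 mm over their backs; the gripper's body (75 mm by 187 mm) begins 45 mm behind the grasp point.
Start: joints at [-1.109, 0.689, -0.195, 1.565, 0.157, 0.902, -0.215], TCP at [0.259, 0.569, 0.239] pointing down, gripper open.
Joint ranges: [-3.01, 3.01], [-0.46, 2.08], [-1.47, 1.51], [0.13, 2.56], [-1, 4.14], [0.04, 2.09], [-2.66, 2.66]. Speed limits (rad/s): [2.57, 2.57, 3.14, 3.14, 3.14, 3.14, 3.14].

### API

Orientations are given as a unit quaternion [x, y, z, w].
In Python, from plant import r gives the robot as it stands.
- The arm moves only by the shell command python3 -m jog 'ROWS' [FORCE]. ROWS is JSON, a list of rows, each an object of numbers: "wx", "wy", "wz": the turn, a rotation vector about the world's x, y, z as a fraction of full scale; "dx", "dy", "dz": the shift along the world's x, y, z as a fraction of full scale; "hand": the closure, from 0 (fully open) to 1 (shut). In form: [{"wx": .., "wy": .., "wz": .., "dx": .., "dy": .., "dz": .., "hand": ..}, ...]. A call has 1 to 5 rows; each row shifts and turns the commanded pose from where the row before left it; what a row does not reach is not made up. Full scale, the value 1, is 0.25 m for a shift and 2 rad for a turn. A row lasts 1/12 s, in which the tool goes at most 41.7 mm and 7.16 degrees, less where a joint would pass 70% of its speed; a pose out of reach is approached as far as the arm can. A call with a number of a shift or a turn outside -1 to 1 is refused whole. A call with a gripper value outside its range is refused whole. The fingers move at their own pace and stop on an object; FORCE is the grip in N (left out, the last holds). Time passes only in rows, so rows that do not move let the fingers close. It gives the time, the measured TCP pose, the force, the opening and the grip force at its end, in the units of the state.
- r.get_state(): the state, without advancing time (a new reading comes with each control period).
- r.snapshot(name): name is "scene" or "top"; returns the picture (420x560x3 uint8, red, green, blue); there is no depth.
- r.camera_info(name): a dict with "mtx" (3x3 intrinsics, pixels), "R" (3x3) and "t" (3): a world point X has camera coordinates R X + t. Camera axes: x right, y down, z forward; pixel columns grow to the right and rows downward; lengths in m; the calibration is good to about 2 mm. A picture is of the moment at which its call begins. camera_info takes no time and is no camera call.
- r.finish_job(): hands the job in; it is judged then, once.
Trained networks look in the newest picture that a camera, given by its name, has taken for a name from the list of things; names that differ only in an ending like _2 or _b are one class to them, and where a whole thing is asked for, a point or a joint stands for the part that bears it (a point fixed in the world has none). Each returns a list of dicts, best first, with "p" (0 to 1); they miss things now and then, are a little off and sometimes report something else, mostly with a low value. They report only what shows in the picture. A call takes as long as a camera call. They do not tell look-alikes from the thing itself.
- r.search_frame(camera, query): "bbox" ([left, top, right, bottom] in pixels, round what is visible of it).
- r.masks_of(camera, query): "region" (420x560 bool, what is visible of it) and "bbox" ([left, top, right, bottom] in pixels, round what is visible of it).
The state is a dict: "clock": time; "q": joint angles; "qd": joint speeds; "joint_torque": joint torques, N m; "tool_pos": TCP position; "eef_rot": TCP orientation; "contact_force": force on the tool from outside, world axes, zero at the start; "moment": the same for the moment, N m; "opening": opening from 0.0 (shut) to 1.0 (fully open); "finger_force": force on a finger pad.
Only numpy, scipy, OpenCV 4.12 (cv2) and the standard library are available. Lean on these libraries where they do the work, as an engineer would, in place of code of your own. Each camera call takes 0.05 s, during which the arm holds its last target. There are 200 camera calls.

### The job

The loose lid already sits on the small wooden case with its hinge knuckles lined up. Take the long hinge pin, slide it through all the knuckles from the open bell-mouthed end on the right until its collar is home against the first knuckle, and let go of it. Leave the short pin where it lies and keep the lid seated on the case.

Things in the scene. Friction and masses are not known exactly. Their poses are not given: they have to be found in the camera images.
- long_pin: To use: steel shank 122 mm long, 12 mm thick, last 14 mm tapering to a 5 mm nose. Origin on the shank's axis at the collar face; +y to the nose, z up. Behind it a 25 mm collar (3 mm), then a brass grip block (x 18, z 26 mm, centred on the axis) from y = -3 to -51 mm. 0.13 kg, block-heavy; lies level, axis 13 mm above the worktop, nose to the left within 12 degrees. Grasp the block.
- short_pin: The wrong pin, to be left alone: same brass block, collar and origin, but its shank is only 45 mm long and cannot reach through the hinge. It lies beside the long pin; the two may change places.
- lid: Loose dark wood lid, 90 x 120 x 10 mm, with the bare-metal middle knuckle on its -x edge, towards the robot. Origin at the centre of its underside, z up. A lip below holds it in the case with 2 mm of play. Top 60 mm above the worktop. The wooden case under it (90 x 120 x 50 mm) is fixed, hinge side to the robot, turned up to 15 degrees.
- mouth (a point): Centre of the hinge's bell mouth, on the bore axis, 55 mm above the worktop; the pin enters along +y (leftward), z up. Pale metal knuckles 26, 56 (lid's), 26 mm long, 3 mm gaps, end at y = 114 mm; bore 20, outside 26 mm; mouth flares to 26 inside, 32 outside. The case wall starts 16 mm to +x, its right end at y = -3 mm: at home the grip block is past that end.
Things that resemble listed ones, but are neither listed nor needed, are in the scene too. What is shaped like the lid but turquoise is not meant.

How it is judged:
At the end, for the whole second after the job is handed in: The long pin runs through all three knuckles, its collar centre within 16 mm of the mouth's centre and its shank within 10 degrees of the hinge line, at rest; the lid still sits on the case (moved less than 12 mm, tilted less than 6 degrees) (distance between long_pin and mouth below 0.016 m and angle between the y axis of long_pin and the y axis of mouth, either way round below 0.17 rad and linear speed of long_pin below 0.02 m/s and distance of lid from where it was at the start of the episode below 0.012 m and angle between lid's own z axis and vertical below 0.1 rad); the robot touches nothing.
It fails at once if the short pin is moved by more than 30 mm (distance of short_pin from where it was at the start of the episode above 0.03 m).
It also fails if it takes over 48 s, if anything falls off the work surface, if the arm or the gripper's body presses on something with over 40 N, if the wrist force passes 120 N, or if a joint passes its speed limit or range.

## Working session

There is one attempt and no reset: what is moved stays moved. The work goes in short steps, Python scripts to look and compute and a shell command to move; the robot and the scene stay as the last step left them, time stands still between calls to the robot, and variables do not carry over. Pictures are saved under pics/ and viewed, at most 10 in all, crops included, and the job is handed in when it is done.

```bash
mkdir -p pics
python3 - <<'E'
from plant import r
import cv2,numpy as np
s=r.get_state();print(s['clock'],s['tool_pos'],s['eef_rot'],s['opening'],r.grip_point_offset)
for c in ('scene','top'):
    im=r.snapshot(c);cv2.imwrite(f'pics/{c}0.png',im[:,:,::-1])
    i=r.camera_info(c);print(c,np.round(i['mtx'],1).tolist(),np.round(i['R'],4).tolist(),np.round(i['t'],4).tolist(), -i['R'].T@i['t'])
    for q in ('long_pin','short_pin','lid'):
        print(q,[(round(d['p'],2),np.round(d['bbox']).tolist()) for d in r.search_frame(c,q)])
E
```

```text
0.0 [0.25906335 0.56809558 0.23790923] [ 2.12236938e-01  9.77217824e-01 -8.88779501e-04 -1.27068472e-04] 0.9965952864752036 0.0187
scene [[529.1, 0.0, 282.1], [0.0, 529.1, 204.9], [0.0, 0.0, 1.0]] [[0.8777, -0.4791, 0.012], [-0.3357, -0.6324, -0.6981], [0.3421, 0.6087, -0.7159]] [-0.4637, 0.1884, 0.91] [ 0.15890187 -0.6569642   0.78851582]
long_pin [(0.67, [296.0, 257.0, 340.0, 339.0])]
short_pin [(0.58, [369.0, 282.0, 401.0, 328.0])]
lid [(0.79, [164.0, 177.0, 228.0, 225.0]), (0.71, [235.0, 112.0, 302.0, 157.0])]
top [[478.4, 0.0, 277.2], [0.0, 478.4, 209.3], [0.0, 0.0, 1.0]] [[0.009, -1.0, 0.0014], [-0.9945, -0.0091, -0.104], [0.104, -0.0005, -0.9946]] [-0.0561, 0.4906, 1.0629] [ 0.37786234 -0.05116373  1.10818763]
long_pin [(0.58, [310.0, 213.0, 390.0, 232.0])]
short_pin [(0.66, [151.0, 147.0, 207.0, 201.0]), (0.51, [363.0, 171.0, 400.0, 177.0])]
lid [(0.88, [181.0, 226.0, 247.0, 289.0]), (0.67, [150.0, 148.0, 207.0, 198.0]), (0.64, [149.0, 142.0, 206.0, 199.0])]
```

View pics/scene0.png

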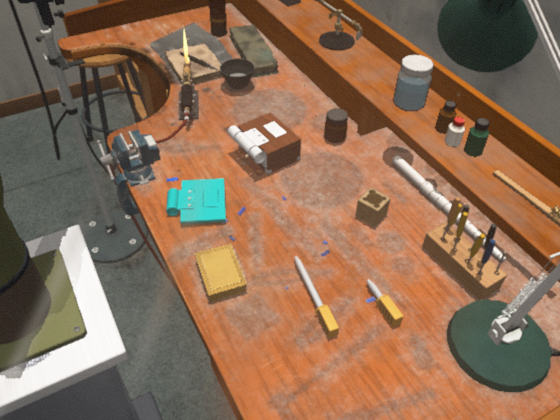

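View pics/top0.png

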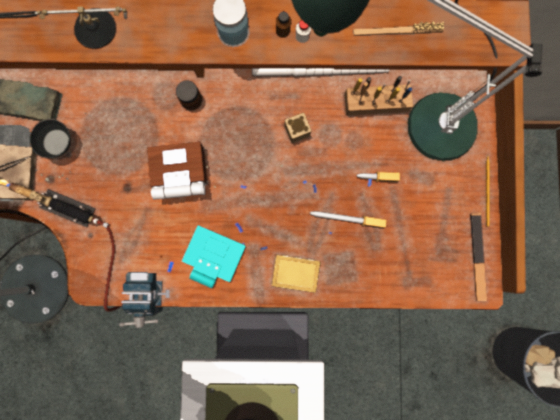

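Scene: the dark-lidded case is at about (268,142) in scene and (177,170) in top. Its pale hinge runs from (152,190) to (205,187) in top, with the mouth at the right end. The turquoise look-alike at (213,255) in top is not meant. There are two pin candidates in top: one at (312,213)–(386,223) and one at (358,176)–(400,177). The first has the longer shank, so it fits long_pin. An enlarged crop will confirm this.

Run:
```python
import cv2,numpy as np
t=cv2.imread('pics/top0.png');s=cv2.imread('pics/scene0.png')
def c(im,x,y,w,h,k):
    o=cv2.resize(im[y:y+h,x:x+w],None,fx=k,fy=k,interpolation=cv2.INTER_CUBIC)
    for i in range(0,w,10):
        cv2.line(o,(i*k,0),(i*k,6),(0,255,0),1); cv2.putText(o,str(x+i),(i*k,16),0,.3,(0,255,0),1)
    for j in range(0,h,10):
        cv2.line(o,(0,j*k),(6,j*k),(0,255,0),1); cv2.putText(o,str(y+j),(8,j*k+4),0,.3,(0,255,0),1)
    return o
A=np.zeros((600,800,3),np.uint8)
a=c(t,140,170,78,34,5);A[:170,:390]=a
a=c(t,305,165,100,65,4);A[:260,400:800]=a
a=c(s,222,110,84,64,4);A[265:521,:336]=a
a=c(s,290,250,115,85,4);A[262:602-0,340:800]=a[:338]
cv2.imwrite('pics/crop0.png',A)
```

```text
(no output)
```

View pics/crop0.png

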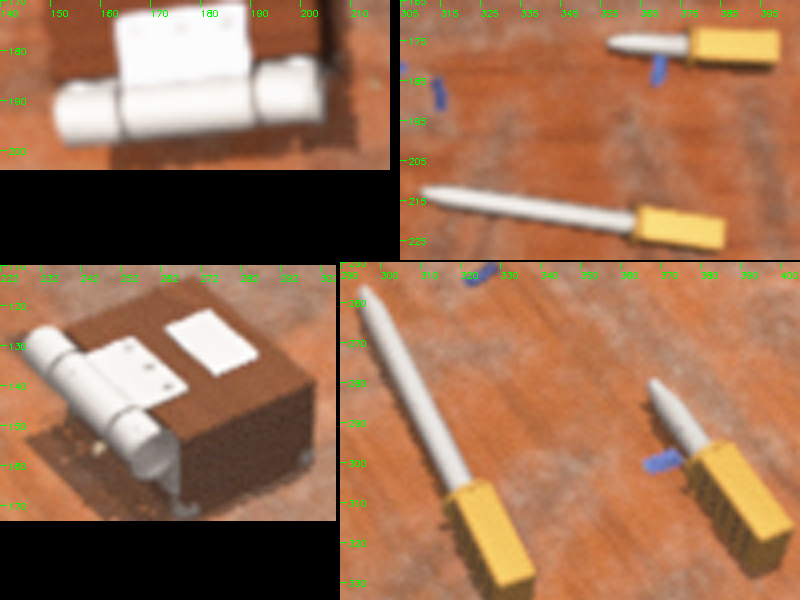

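The crop confirms the long pin: nose at (310,212), collar at about (364,220), block out to (386,223) in top. The short pin's block is at (377–397,176). Mouth is at about (203,188) in top and (261,157) in scene.

```bash
cat > h.py <<'E'
from plant import r
import cv2,numpy as np
C={}
def cam(c):
    if c not in C: C[c]=r.camera_info(c)
    return C[c]
def ray(c,px,z):
    i=cam(c);R=np.array(i['R']);t=np.array(i['t'])
    d=R.T@np.linalg.solve(i['mtx'],[px[0],px[1],1.]);o=-R.T@t
    return o+d*(z-o[2])/d[2]
def proj(c,X):
    i=cam(c);p=np.array(i['mtx'])@(np.array(i['R'])@np.array(X)+i['t']);return p[:2]/p[2]
E
python3 - <<'E'
from h import *
t=cv2.imread('pics/top0.png');s=cv2.imread('pics/scene0.png')
def m(a,b,n):
    d=b-a;print(n,a.round(4),b.round(4),'len',np.linalg.norm(d[:2]).round(4),'ang from +y toward -x deg',np.degrees(np.arctan2(-d[0],d[1])).round(1))
m(ray('top',(364.5,220.3),.013),ray('top',(310.5,212.5),.013),'pin top')
m(ray('scene',(321.5,307),.013),ray('scene',(295.5,256.5),.013),'pin scene')
# yellow block masks
for c,im,(x,y,w,h) in (('top',t,(350,205,50,30)),('scene',s,(310,295,35,50))):
    hsv=cv2.cvtColor(im[y:y+h,x:x+w],cv2.COLOR_BGR2HSV)
    k=((hsv[...,0]>17)&(hsv[...,0]<32)&(hsv[...,2]>170)&(hsv[...,1]>90)).astype(np.uint8)
    pts=np.argwhere(k)[:,::-1].astype(np.float32)+[x,y]
    rc=cv2.minAreaRect(pts.astype(np.float32));print(c,rc,ray(c,rc[0],.026))
m(ray('top',(203.3,188.3),.055),ray('top',(150.7,192.3),.055),'hinge top')
print('mouth scene',ray('scene',(261.0,157.5),.055))
E
```

```text
pin top [ 0.4688 -0.2525  0.013 ] [ 0.4857 -0.1285  0.013 ] len 0.1252 ang from +y toward -x deg -7.7
pin scene [ 0.4717 -0.2454  0.013 ] [ 0.4871 -0.1277  0.013 ] len 0.1187 ang from +y toward -x deg -7.4
top ((374.53997802734375, 221.72000122070312), (21.637470245361328, 7.212489604949951), 8.130102157592773) [ 0.46471095 -0.27289066  0.026     ]
scene ((327.8694152832031, 317.3439636230469), (27.45418930053711, 10.13570499420166), 61.38954162597656) [ 0.46515065 -0.2746331   0.026     ]
hinge top [0.5334 0.113  0.055 ] [0.5234 0.2295 0.055 ] len 0.117 ang from +y toward -x deg 4.9
mouth scene [0.53718666 0.1109283  0.055     ]
```

```bash
python3 -m jog '[{"dx":0.1,"dy":-0.1,"wz":-0.058},{"dx":0.1,"dy":-0.1,"wz":-0.058},{"dx":0.1,"dy":-0.1,"wz":-0.058},{"dx":0.1,"dy":-0.1,"wz":-0.058},{"dx":0.1,"dy":-0.1,"wz":-0.058}]' 40
python3 -m jog '[{"dx":0.1,"dy":-0.12,"wz":-0.058},{"dx":0.1,"dy":-0.12,"wz":-0.058},{"dx":0.1,"dy":-0.12,"wz":-0.058},{"dy":-0.12,"wz":-0.058},{"dy":-0.12,"wz":-0.058}]'
python3 -m jog '[{"dy":-0.14,"wz":-0.058},{"dy":-0.14},{"dy":-0.14},{"dy":-0.14},{"dy":-0.14}]'
```

```text
invalid input
invalid input
invalid input
```

```bash
python3 -m jog '[{"wx":0,"wy":0,"wz":-0.058,"dx":0.1,"dy":-0.1,"dz":0,"hand":0},{"wx":0,"wy":0,"wz":-0.058,"dx":0.1,"dy":-0.1,"dz":0,"hand":0},{"wx":0,"wy":0,"wz":-0.058,"dx":0.1,"dy":-0.1,"dz":0,"hand":0},{"wx":0,"wy":0,"wz":-0.058,"dx":0.1,"dy":-0.1,"dz":0,"hand":0},{"wx":0,"wy":0,"wz":-0.058,"dx":0.1,"dy":-0.1,"dz":0,"hand":0}]' 40
```

```text
clock: 0.82
tool_pos: [0.3853, 0.4425, 0.2389]
eef_rot: [0.485, 0.874, 0.0, 0.0]
contact_force: [1.1, 0.1, 0.9]
opening: 0.998
finger_force: 0.0
```

```bash
python3 -m jog '[{"wx":0,"wy":0,"wz":-0.058,"dx":0.08,"dy":-0.14,"dz":0,"hand":0.2},{"wx":0,"wy":0,"wz":-0.058,"dx":0.08,"dy":-0.14,"dz":0,"hand":0.2},{"wx":0,"wy":0,"wz":-0.058,"dx":0.08,"dy":-0.14,"dz":0,"hand":0.2},{"wx":0,"wy":0,"wz":-0.058,"dx":0.08,"dy":-0.14,"dz":0,"hand":0.2},{"wx":0,"wy":0,"wz":-0.058,"dx":0,"dy":-0.14,"dz":0,"hand":0.2}]'
python3 -m jog '[{"wx":0,"wy":0,"wz":-0.058,"dx":0,"dy":-0.14,"dz":0,"hand":0.3},{"wx":0,"wy":0,"wz":0,"dx":0,"dy":-0.14,"dz":0,"hand":0.3},{"wx":0,"wy":0,"wz":0,"dx":0,"dy":-0.14,"dz":0,"hand":0.3},{"wx":0,"wy":0,"wz":0,"dx":0,"dy":-0.14,"dz":0,"hand":0.3},{"wx":0,"wy":0,"wz":0,"dx":0,"dy":-0.14,"dz":0,"hand":0.3}]'
python3 -m jog '[{"wx":0,"wy":0,"wz":0,"dx":0,"dy":-0.14,"dz":0,"hand":0.4},{"wx":0,"wy":0,"wz":0,"dx":0,"dy":-0.14,"dz":0,"hand":0.4},{"wx":0,"wy":0,"wz":0,"dx":0,"dy":-0.14,"dz":0,"hand":0.4},{"wx":0,"wy":0,"wz":0,"dx":0,"dy":-0.14,"dz":0,"hand":0.4},{"wx":0,"wy":0,"wz":0,"dx":0,"dy":-0.14,"dz":0,"hand":0.4}]'
```

```text
clock: 1.23
tool_pos: [0.4685, 0.2664, 0.2392]
eef_rot: [0.716, 0.698, 0.002, 0.001]
contact_force: [0.9, -0.2, -0.2]
opening: 0.8
finger_force: 0.0
clock: 1.65
tool_pos: [0.4642, 0.0923, 0.239]
eef_rot: [0.752, 0.659, 0.0, 0.0]
contact_force: [0.7, -0.1, -1.3]
opening: 0.698
finger_force: 0.0
clock: 2.07
tool_pos: [0.4642, -0.0829, 0.239]
eef_rot: [0.752, 0.659, 0.0, 0.0]
contact_force: [0.6, 0.0, 0.7]
opening: 0.602
finger_force: 0.0
```

```bash
python3 -m jog '[{"wx":0,"wy":0,"wz":0,"dx":0,"dy":-0.153,"dz":0,"hand":0.4},{"wx":0,"wy":0,"wz":0,"dx":0,"dy":-0.153,"dz":0,"hand":0.4},{"wx":0,"wy":0,"wz":0,"dx":0,"dy":-0.153,"dz":0,"hand":0.4},{"wx":0,"wy":0,"wz":0,"dx":0,"dy":-0.153,"dz":0,"hand":0.4},{"wx":0,"wy":0,"wz":0,"dx":0.003,"dy":-0.153,"dz":0,"hand":0.4}]'
python3 -m jog '[{"wx":0,"wy":0,"wz":0,"dx":0,"dy":0,"dz":-0.143,"hand":0.4},{"wx":0,"wy":0,"wz":0,"dx":0,"dy":0,"dz":-0.143,"hand":0.4},{"wx":0,"wy":0,"wz":0,"dx":0,"dy":0,"dz":-0.143,"hand":0.4},{"wx":0,"wy":0,"wz":0,"dx":0,"dy":0,"dz":-0.143,"hand":0.4},{"wx":0,"wy":0,"wz":0,"dx":0,"dy":0,"dz":-0.143,"hand":0.4}]'
python3 - <<'E'
from h import *
s=r.get_state();print(s['tool_pos'])
a=r.snapshot('top')[150:250,290:430];b=r.snapshot('scene')[230:350,270:410]
A=np.hstack([cv2.resize(a,None,fx=2.8,fy=2.8),cv2.resize(b,(392,280+56))[:280]])
cv2.imwrite('pics/pre.png',A[:,:,::-1])
E
```

```text
clock: 2.48
tool_pos: [0.4647, -0.2745, 0.2389]
eef_rot: [0.753, 0.659, 0.0, 0.0]
contact_force: [0.6, -0.6, 0.9]
opening: 0.599
finger_force: 0.0
clock: 2.9
tool_pos: [0.4654, -0.2727, 0.0587]
eef_rot: [0.753, 0.659, 0.0, 0.001]
contact_force: [0.3, -0.0, -0.2]
opening: 0.6
finger_force: 0.0
[ 0.46540516 -0.27271748  0.05866505]
```

View pics/pre.png

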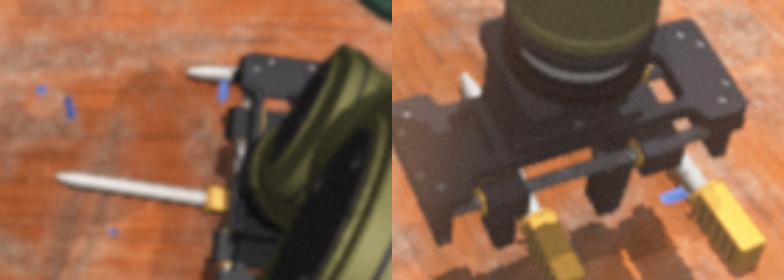

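The fingers straddle the block of the long pin, with its nose at (60,178) in the left crop. The short pin is clear of the fingers.

```bash
python3 -m jog '[{"wx":0,"wy":0,"wz":0,"dx":0,"dy":-0.004,"dz":-0.06,"hand":0.4},{"wx":0,"wy":0,"wz":0,"dx":0,"dy":0,"dz":-0.06,"hand":0.4},{"wx":0,"wy":0,"wz":0,"dx":0,"dy":0,"dz":-0.06,"hand":0.4},{"wx":0,"wy":0,"wz":0,"dx":0,"dy":0,"dz":-0.04,"hand":0.4},{"wx":0,"wy":0,"wz":0,"dx":0,"dy":0,"dz":0,"hand":0.4}]'
python3 -m jog '[{"wx":0,"wy":0,"wz":0,"dx":0,"dy":0,"dz":0,"hand":1},{"wx":0,"wy":0,"wz":0,"dx":0,"dy":0,"dz":0,"hand":1},{"wx":0,"wy":0,"wz":0,"dx":0,"dy":0,"dz":0,"hand":1},{"wx":0,"wy":0,"wz":0,"dx":0,"dy":0,"dz":0,"hand":1},{"wx":0,"wy":0,"wz":0,"dx":0,"dy":0,"dz":0,"hand":1}]' 40
python3 -m jog '[{"wx":0,"wy":0,"wz":0,"dx":0,"dy":0,"dz":0,"hand":1},{"wx":0,"wy":0,"wz":0,"dx":0,"dy":0,"dz":0,"hand":1},{"wx":0,"wy":0,"wz":0,"dx":0,"dy":0,"dz":0,"hand":1},{"wx":0,"wy":0,"wz":0,"dx":0,"dy":0,"dz":0,"hand":1},{"wx":0,"wy":0,"wz":0,"dx":0,"dy":0,"dz":0,"hand":1}]'
```

```text
clock: 3.42
tool_pos: [0.4653, -0.2735, 0.0052]
eef_rot: [0.752, 0.659, 0.0, -0.0]
contact_force: [0.1, -0.6, -0.2]
opening: 0.595
finger_force: 0.0
clock: 3.83
tool_pos: [0.4654, -0.2737, 0.0056]
eef_rot: [0.753, 0.659, 0.0, 0.001]
contact_force: [-0.4, -0.0, 0.3]
opening: 0.244
finger_force: 0.0
clock: 4.25
tool_pos: [0.4654, -0.2737, 0.0054]
eef_rot: [0.753, 0.659, 0.0, 0.0]
contact_force: [0.4, -0.5, 5.2]
opening: 0.201
finger_force: 40.0
```

```bash
python3 -m jog '[{"wx":0,"wy":0,"wz":0,"dx":0,"dy":0,"dz":0.04,"hand":1},{"wx":0,"wy":0,"wz":0,"dx":0,"dy":0,"dz":0.08,"hand":1},{"wx":0,"wy":0,"wz":0,"dx":0,"dy":0,"dz":0.1,"hand":1},{"wx":0,"wy":0,"wz":0,"dx":0,"dy":0,"dz":0.1,"hand":1},{"wx":0,"wy":0,"wz":0,"dx":0,"dy":0,"dz":0.058,"hand":1}]'
python3 -m jog '[{"wx":0,"wy":0,"wz":0.022,"dx":0.07,"dy":0.1,"dz":0,"hand":1},{"wx":0,"wy":0,"wz":0.022,"dx":0.07,"dy":0.1,"dz":0,"hand":1},{"wx":0,"wy":0,"wz":0.022,"dx":0.07,"dy":0.1,"dz":0,"hand":1},{"wx":0,"wy":0,"wz":0.022,"dx":0.07,"dy":0.1,"dz":0,"hand":1},{"wx":0,"wy":0,"wz":0.021,"dx":0.063,"dy":0.1,"dz":0,"hand":1}]'
python3 -m jog '[{"wx":0,"wy":0,"wz":0,"dx":0,"dy":0.1,"dz":0,"hand":1},{"wx":0,"wy":0,"wz":0,"dx":0,"dy":0.1,"dz":0,"hand":1},{"wx":0,"wy":0,"wz":0,"dx":0,"dy":0.06,"dz":0,"hand":1},{"wx":0,"wy":0,"wz":0,"dx":0,"dy":0.03,"dz":0,"hand":1},{"wx":0,"wy":0,"wz":0,"dx":0,"dy":0,"dz":0,"hand":1}]'
python3 -m jog '[{"wx":0,"wy":0,"wz":0,"dx":0,"dy":0,"dz":-0.06,"hand":1},{"wx":0,"wy":0,"wz":0,"dx":0,"dy":0,"dz":-0.06,"hand":1},{"wx":0,"wy":0,"wz":0,"dx":0,"dy":0,"dz":-0.06,"hand":1},{"wx":0,"wy":0,"wz":0,"dx":0,"dy":0,"dz":-0.03,"hand":1},{"wx":0,"wy":0,"wz":0,"dx":0,"dy":0,"dz":0,"hand":1}]'
python3 - <<'E'
from h import *
a=r.snapshot('top');b=r.snapshot('scene')
cv2.imwrite('pics/t1.png',a[:,:,::-1]);cv2.imwrite('pics/s1.png',b[:,:,::-1])
def c(im,x,y,w,h,k):
    im=im[:,:,::-1]
    o=cv2.resize(im[y:y+h,x:x+w],None,fx=k,fy=k,interpolation=cv2.INTER_CUBIC)
    for i in range(0,w,10):
        cv2.line(o,(i*k,0),(i*k,6),(0,255,0),1); cv2.putText(o,str(x+i),(i*k,16),0,.3,(0,255,0),1)
    for j in range(0,h,10):
        cv2.line(o,(0,j*k),(6,j*k),(0,255,0),1); cv2.putText(o,str(y+j),(8,j*k+4),0,.3,(0,255,0),1)
    return o
A=np.zeros((600,800,3),np.uint8)
A[:250,:750]=c(a,145,165,150,50,5);A[255:600,:640]=c(b,220,115,128,69,5)
cv2.imwrite('pics/crop1.png',A)
E
```

```text
clock: 4.67
tool_pos: [0.4653, -0.2738, 0.1019]
eef_rot: [0.753, 0.658, 0.0, 0.001]
contact_force: [-0.1, -0.1, -1.1]
opening: 0.195
finger_force: 40.0
clock: 5.08
tool_pos: [0.5514, -0.1471, 0.0999]
eef_rot: [0.676, 0.737, 0.0, -0.0]
contact_force: [0.7, -1.0, -1.8]
opening: 0.199
finger_force: 40.0
clock: 5.5
tool_pos: [0.5506, -0.0737, 0.0996]
eef_rot: [0.675, 0.738, 0.0, -0.001]
contact_force: [-0.3, -0.0, -0.7]
opening: 0.202
finger_force: 40.0
clock: 5.92
tool_pos: [0.5495, -0.0777, 0.0457]
eef_rot: [0.677, 0.736, -0.001, -0.001]
contact_force: [-1.0, -0.2, -1.3]
opening: 0.201
finger_force: 40.0
```

View pics/crop1.png

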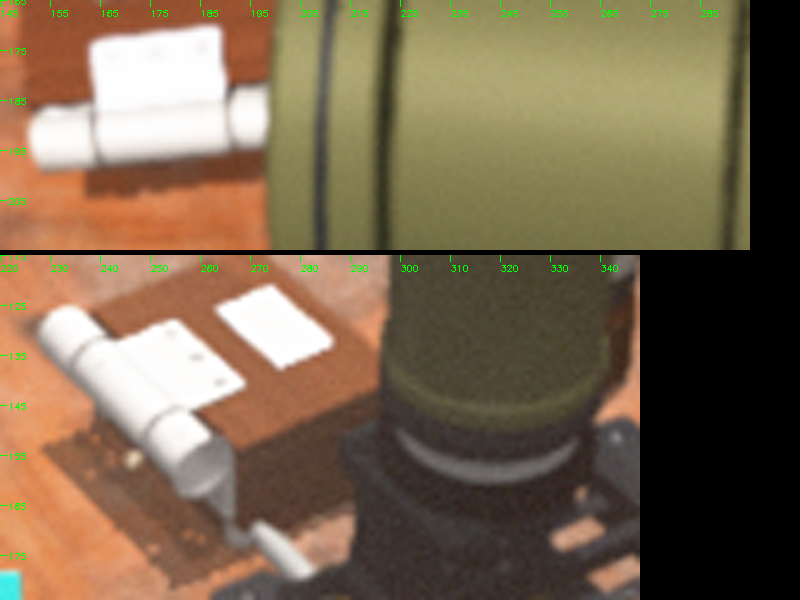

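The pin nose shows at about (270.5,169) in scene and the mouth at about (261,157.4). In top the arm hides the pin. I'll compare these with the predictions.

Run:
```python
from h import *
s=r.get_state();p=s['tool_pos'];q=s['eef_rot']
from scipy.spatial.transform import Rotation as R
M=R.from_quat(q).as_matrix();y=M[:,1];d=np.array([-y[1],y[0],0]);d/=np.linalg.norm(d);
if d[1]<0:d=-d
print(s['clock'],p,'yaw',np.degrees(np.arctan2(-d[0],d[1])),'tilt',M[:,2])
g=np.array(p)+[0,0,.0076]
for L in (.149,.135,.120):print('pin at',L,(g+L*d).round(4),proj('scene',g+L*d).round(1))
m=np.array([.5345,.112,.055]);h=np.array([-.0854,.9963,0])
for L in (-.06,-.03,0,.114):print('hinge',L,proj('scene',m+L*h).round(1),proj('top',m+L*h).round(1))
print('proj d/dx,dy,dz per 1mm',[ (proj('scene',m+np.eye(3)[k]*.001)-proj('scene',m)).round(2) for k in range(3)])
w=(g-m);print('lateral',w@[h[1],-h[0],0])
im=cv2.imread('pics/s1.png')
# gripped pin cross-sections: white pixels per row
for row in range(168,179): 
    print(row,im[row,262:290].min(axis=1).tolist())
```

```text
6.0167 [ 0.55074084 -0.07720748  0.0472013 ] yaw 4.791377650456637 tilt [-2.57972334e-05 -6.26527903e-04 -9.99999803e-01]
pin at 0.149 [0.5383 0.0713 0.0548] [270.2 168.4]
pin at 0.135 [0.5395 0.0573 0.0548] [273.8 172.3]
pin at 0.12 [0.5407 0.0424 0.0548] [277.8 176.4]
hinge -0.06 [275.1 173.6] [230.7 185.8]
hinge -0.03 [267.2 165.5] [217.2 186.8]
hinge 0 [259.6 157.6] [203.7 187.8]
hinge 0.114 [232.8 129.7] [152.5 191.7]
proj d/dx,dy,dz per 1mm [array([ 0.42, -0.14]), array([-0.21, -0.27]), array([-0.01, -0.36])]
lateral 2.2433046789876315e-05
168 [53, 48, 64, 89, 79, 57, 46, 55, 82, 120, 127, 81, 58, 50, 49, 47, 50, 58, 60, 68, 82, 86, 98, 105, 108, 119, 127, 125]
169 [65, 55, 65, 97, 100, 80, 57, 60, 118, 173, 193, 172, 123, 72, 53, 45, 57, 63, 73, 83, 82, 97, 113, 119, 121, 125, 127, 129]
170 [61, 57, 68, 99, 114, 109, 93, 94, 135, 174, 205, 211, 196, 154, 102, 78, 68, 76, 100, 118, 121, 122, 119, 120, 123, 124, 119, 125]
171 [62, 63, 72, 95, 119, 121, 118, 114, 125, 142, 183, 207, 218, 205, 174, 131, 87, 89, 116, 138, 138, 133, 127, 128, 121, 122, 124, 112]
172 [63, 61, 64, 87,
[... 203 characters left out ...]
, 139, 132, 116, 115, 121, 114, 109, 111, 117, 101]
174 [61, 69, 72, 73, 76, 67, 69, 73, 76, 84, 99, 134, 163, 189, 208, 219, 214, 186, 152, 119, 110, 109, 107, 107, 108, 114, 118, 97]
175 [71, 78, 72, 68, 67, 69, 70, 74, 84, 91, 101, 109, 133, 165, 192, 208, 223, 215, 185, 137, 109, 104, 106, 107, 115, 118, 115, 91]
176 [72, 78, 70, 67, 72, 80, 81, 84, 92, 101, 99, 97, 108, 135, 166, 194, 213, 219, 217, 179, 137, 114, 109, 100, 98, 100, 89, 73]
177 [72, 68, 74, 78, 94, 92, 93, 87, 88, 89, 85, 80, 96, 110, 137, 168, 194, 210, 225, 216, 176, 130, 89, 77, 67, 71, 63, 58]
178 [88, 96, 87, 92, 95, 96, 91, 88, 87, 86, 84, 85, 89, 97, 114, 141, 168, 197, 213, 206, 161, 103, 71, 60, 63, 57, 51, 58]
```

The pin matches its prediction, so it sits level in the grip. The mouth looks about 1.5 mm further in +x, so I shift by that much and approach.

```bash
python3 -m jog '[{"wx":0,"wy":0,"wz":0,"dx":0.003,"dy":0.04,"dz":0.001,"hand":1},{"wx":0,"wy":0,"wz":0,"dx":-0.003,"dy":0.04,"dz":0,"hand":1},{"wx":0,"wy":0,"wz":0,"dx":-0.003,"dy":0.04,"dz":0,"hand":1},{"wx":0,"wy":0,"wz":0,"dx":-0.003,"dy":0.04,"dz":0,"hand":1},{"wx":0,"wy":0,"wz":0,"dx":0,"dy":0,"dz":0,"hand":1}]'
python3 - <<'E'
from h import *
a=r.snapshot('top');b=r.snapshot('scene');print(r.get_state()['tool_pos'])
A=np.zeros((420,800,3),np.uint8)
A[:420,:800]=cv2.resize(b[130:182,220:320],(800,416+4))
cv2.imwrite('pics/crop2.png',A[:,:,::-1])
E
```

```text
clock: 6.43
tool_pos: [0.5492, -0.0316, 0.0475]
eef_rot: [0.675, 0.738, 0.001, -0.001]
contact_force: [-0.1, 0.4, -2.0]
opening: 0.2
finger_force: 40.0
[ 0.54931338 -0.03494609  0.04741776]
```

View pics/crop2.png

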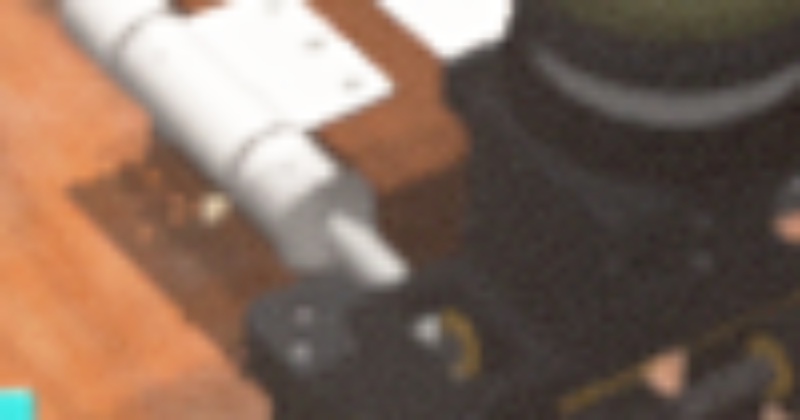

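The nose tip at crop (330,215) is centred in the mouth ellipse, whose centre is at about (328,225). I'll insert from here.

```bash
python3 -m jog '[{"wx":0,"wy":0,"wz":0,"dx":-0.0025,"dy":0.03,"dz":0,"hand":1},{"wx":0,"wy":0,"wz":0,"dx":-0.0025,"dy":0.03,"dz":0,"hand":1},{"wx":0,"wy":0,"wz":0,"dx":-0.0025,"dy":0.03,"dz":0,"hand":1},{"wx":0,"wy":0,"wz":0,"dx":0,"dy":0,"dz":0,"hand":1}]'
```

```text
clock: 6.87
tool_pos: [0.5472, -0.0108, 0.0471]
eef_rot: [0.675, 0.737, 0.001, -0.001]
contact_force: [-0.4, -0.7, -1.5]
opening: 0.196
finger_force: 40.0
```

```bash
python3 -m jog '[{"wx":0,"wy":0,"wz":0,"dx":-0.0025,"dy":0.03,"dz":0,"hand":1},{"wx":0,"wy":0,"wz":0,"dx":-0.0025,"dy":0.03,"dz":0,"hand":1},{"wx":0,"wy":0,"wz":0,"dx":0,"dy":0,"dz":0,"hand":1}]'
```

```text
clock: 7.12
tool_pos: [0.546, 0.004, 0.0472]
eef_rot: [0.676, 0.737, 0.001, -0.001]
contact_force: [-0.1, -0.7, -1.5]
opening: 0.194
finger_force: 40.0
```

```bash
python3 -m jog '[{"wx":0,"wy":0,"wz":0,"dx":-0.0025,"dy":0.03,"dz":0,"hand":1},{"wx":0,"wy":0,"wz":0,"dx":-0.0025,"dy":0.03,"dz":0,"hand":1},{"wx":0,"wy":0,"wz":0,"dx":-0.0025,"dy":0.03,"dz":0,"hand":1},{"wx":0,"wy":0,"wz":0,"dx":0,"dy":0,"dz":0,"hand":1}]'
```

```text
clock: 7.45
tool_pos: [0.5441, 0.0268, 0.0472]
eef_rot: [0.675, 0.738, 0.001, -0.001]
contact_force: [0.0, -0.3, -1.4]
opening: 0.199
finger_force: 40.0
```

```bash
python3 -m jog '[{"wx":0,"wy":0,"wz":0,"dx":-0.0025,"dy":0.03,"dz":0,"hand":1},{"wx":0,"wy":0,"wz":0,"dx":-0.0025,"dy":0.03,"dz":0,"hand":1},{"wx":0,"wy":0,"wz":0,"dx":-0.0025,"dy":0.03,"dz":0,"hand":1},{"wx":0,"wy":0,"wz":0,"dx":0,"dy":0,"dz":0,"hand":1}]'
```

```text
clock: 7.78
tool_pos: [0.5421, 0.0492, 0.0472]
eef_rot: [0.675, 0.738, 0.001, -0.001]
contact_force: [0.3, 1.1, -1.0]
opening: 0.202
finger_force: 40.0
```

```bash
python3 -m jog '[{"wx":0,"wy":0,"wz":0,"dx":-0.0025,"dy":0.03,"dz":0,"hand":1},{"wx":0,"wy":0,"wz":0,"dx":-0.0025,"dy":0.03,"dz":0,"hand":1},{"wx":0,"wy":0,"wz":0,"dx":-0.0025,"dy":0.03,"dz":0,"hand":1},{"wx":0,"wy":0,"wz":0,"dx":0,"dy":0,"dz":0,"hand":1}]'
```

```text
clock: 8.12
tool_pos: [0.5399, 0.0716, 0.0471]
eef_rot: [0.675, 0.738, 0.0, -0.001]
contact_force: [-1.4, 0.2, -2.2]
opening: 0.204
finger_force: 40.0
```

```bash
python3 -m jog '[{"wx":0,"wy":0,"wz":0,"dx":-0.001,"dy":0.012,"dz":0,"hand":1},{"wx":0,"wy":0,"wz":0,"dx":-0.001,"dy":0.012,"dz":0,"hand":1},{"wx":0,"wy":0,"wz":0,"dx":0,"dy":0,"dz":0,"hand":1},{"wx":0,"wy":0,"wz":0,"dx":0,"dy":0,"dz":0,"hand":1}]'
```

```text
clock: 8.45
tool_pos: [0.5396, 0.0753, 0.0471]
eef_rot: [0.676, 0.737, -0.0, -0.0]
contact_force: [-1.7, 0.9, -1.9]
opening: 0.199
finger_force: 40.0
```

```bash
python3 -m jog '[{"wx":0,"wy":0,"wz":0,"dx":-0.001,"dy":0.01,"dz":0,"hand":1},{"wx":0,"wy":0,"wz":0,"dx":-0.001,"dy":0.01,"dz":0,"hand":1},{"wx":0,"wy":0,"wz":0,"dx":0,"dy":0,"dz":0,"hand":1},{"wx":0,"wy":0,"wz":0,"dx":0,"dy":0,"dz":0,"hand":1}]'
```

```text
clock: 8.78
tool_pos: [0.5392, 0.0802, 0.0472]
eef_rot: [0.676, 0.737, -0.0, -0.0]
contact_force: [-2.1, -0.1, -1.7]
opening: 0.197
finger_force: 40.1
```

```bash
python3 -m jog '[{"wx":0,"wy":0,"wz":0,"dx":-0.001,"dy":0.01,"dz":0,"hand":1},{"wx":0,"wy":0,"wz":0,"dx":0,"dy":0.006,"dz":0,"hand":1},{"wx":0,"wy":0,"wz":0,"dx":0,"dy":0,"dz":0,"hand":1},{"wx":0,"wy":0,"wz":0,"dx":0,"dy":0,"dz":0,"hand":1}]'
```

```text
clock: 9.12
tool_pos: [0.539, 0.0842, 0.0472]
eef_rot: [0.676, 0.737, -0.0, -0.0]
contact_force: [-3.1, -1.1, -2.4]
opening: 0.2
finger_force: 40.1
```

```bash
python3 -m jog '[{"wx":0,"wy":0,"wz":0,"dx":-0.004,"dy":0.006,"dz":0,"hand":1},{"wx":0,"wy":0,"wz":0,"dx":0,"dy":0.006,"dz":0,"hand":1},{"wx":0,"wy":0,"wz":0,"dx":0,"dy":0,"dz":0,"hand":1},{"wx":0,"wy":0,"wz":0,"dx":0,"dy":0,"dz":0,"hand":1}]'
```

```text
clock: 9.45
tool_pos: [0.5383, 0.0873, 0.0473]
eef_rot: [0.676, 0.737, 0.0, -0.0]
contact_force: [-2.5, 0.1, -0.3]
opening: 0.203
finger_force: 40.1
```

Run:
```python
from h import *
a=r.snapshot('top');b=r.snapshot('scene');print(r.get_state()['tool_pos'],r.get_state()['contact_force'])
A=np.hstack([cv2.resize(b[110:180,215:315],(430,301)),cv2.resize(a[160:230,140:225],(365,301))])
cv2.imwrite('pics/crop3.png',A[:,:,::-1])
```

```text
[0.53831977 0.08729465 0.04726062] [-1.11581415 -0.0894738  -1.04254919]
```

View pics/crop3.png

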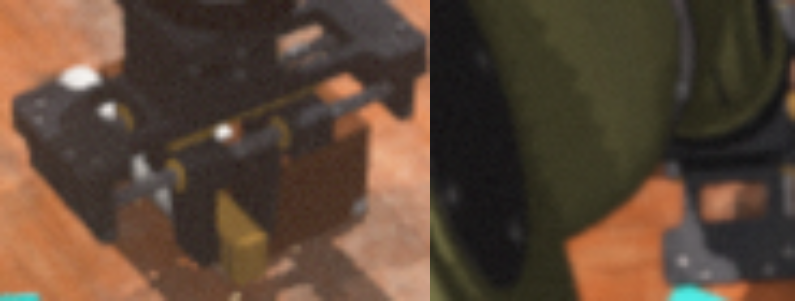

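The gripper hides the mouth, so I push on gently by force until the collar stops.

```bash
python3 -m jog '[{"wx":0,"wy":0,"wz":0,"dx":-0.001,"dy":0.006,"dz":0,"hand":1},{"wx":0,"wy":0,"wz":0,"dx":0,"dy":0.006,"dz":0,"hand":1},{"wx":0,"wy":0,"wz":0,"dx":0,"dy":0,"dz":0,"hand":1},{"wx":0,"wy":0,"wz":0,"dx":0,"dy":0,"dz":0,"hand":1}]'
```

```text
clock: 9.88
tool_pos: [0.5379, 0.0884, 0.0473]
eef_rot: [0.677, 0.736, -0.001, 0.001]
contact_force: [-2.6, -4.9, -0.0]
opening: 0.196
finger_force: 40.1
```

```bash
python3 -m jog '[{"wx":0,"wy":0,"wz":0,"dx":0,"dy":0.006,"dz":0,"hand":1},{"wx":0,"wy":0,"wz":0,"dx":0,"dy":0,"dz":0,"hand":1},{"wx":0,"wy":0,"wz":0,"dx":0,"dy":0,"dz":0,"hand":1}]'
```

```text
clock: 10.13
tool_pos: [0.5379, 0.0886, 0.0474]
eef_rot: [0.677, 0.736, -0.001, 0.001]
contact_force: [-1.9, -6.4, 0.8]
opening: 0.201
finger_force: 40.1
```

The y force rises while motion stops at y = 0.0886, so the collar is home. I ease down onto the bore, release and retreat upwards.

```bash
python3 -m jog '[{"wx":0,"wy":0,"wz":0,"dx":0,"dy":0,"dz":-0.008,"hand":1},{"wx":0,"wy":0,"wz":0,"dx":0,"dy":-0.006,"dz":0,"hand":1},{"wx":0,"wy":0,"wz":0,"dx":0,"dy":0,"dz":0,"hand":1}]' 10
python3 -m jog '[{"wx":0,"wy":0,"wz":0,"dx":0,"dy":0,"dz":0,"hand":0.5},{"wx":0,"wy":0,"wz":0,"dx":0,"dy":0,"dz":0,"hand":0.5},{"wx":0,"wy":0,"wz":0,"dx":0,"dy":0,"dz":0,"hand":0.5},{"wx":0,"wy":0,"wz":0,"dx":0,"dy":0,"dz":0,"hand":0.5},{"wx":0,"wy":0,"wz":0,"dx":0,"dy":0,"dz":0,"hand":0.5}]'
```

```text
clock: 10.38
tool_pos: [0.5382, 0.0886, 0.0458]
eef_rot: [0.677, 0.736, -0.0, 0.001]
contact_force: [-2.5, -4.2, 4.6]
opening: 0.204
finger_force: 10.0
clock: 10.8
tool_pos: [0.5385, 0.0906, 0.0453]
eef_rot: [0.676, 0.737, 0.001, 0.0]
contact_force: [-0.6, 0.0, -0.3]
opening: 0.497
finger_force: 0.0
```

```bash
python3 -m jog '[{"wx":0,"wy":0,"wz":0,"dx":0,"dy":0,"dz":0.03,"hand":0.5},{"wx":0,"wy":0,"wz":0,"dx":0,"dy":0,"dz":0.08,"hand":0.5},{"wx":0,"wy":0,"wz":0,"dx":0,"dy":0,"dz":0.12,"hand":0.5},{"wx":0,"wy":0,"wz":0,"dx":0,"dy":0,"dz":0.14,"hand":0.5},{"wx":0,"wy":0,"wz":0,"dx":0,"dy":0,"dz":0.14,"hand":0.5}]'
python3 -m jog '[{"wx":0,"wy":0,"wz":0,"dx":0,"dy":-0.14,"dz":0.06,"hand":0.5},{"wx":0,"wy":0,"wz":0,"dx":0,"dy":-0.14,"dz":0,"hand":0.5},{"wx":0,"wy":0,"wz":0,"dx":0,"dy":-0.14,"dz":0,"hand":0.5},{"wx":0,"wy":0,"wz":0,"dx":0,"dy":-0.14,"dz":0,"hand":0.5},{"wx":0,"wy":0,"wz":0,"dx":0,"dy":-0.14,"dz":0,"hand":0.5}]'
python3 -m jog '[{"wx":0,"wy":0,"wz":0,"dx":0,"dy":-0.14,"dz":0,"hand":0.5},{"wx":0,"wy":0,"wz":0,"dx":0,"dy":-0.14,"dz":0,"hand":0.5},{"wx":0,"wy":0,"wz":0,"dx":0,"dy":-0.1,"dz":0,"hand":0.5},{"wx":0,"wy":0,"wz":0,"dx":0,"dy":0,"dz":0,"hand":0.5},{"wx":0,"wy":0,"wz":0,"dx":0,"dy":0,"dz":0,"hand":0.5}]'
python3 - <<'E'
from h import *
a=r.snapshot('top');b=r.snapshot('scene')
A=np.hstack([cv2.resize(b[110:180,220:310],(450,350)),cv2.resize(a[160:230,140:210],(350,350))])
cv2.imwrite('pics/end.png',A[:,:,::-1])
E
```

```text
clock: 11.22
tool_pos: [0.5375, 0.0899, 0.1743]
eef_rot: [0.676, 0.736, -0.0, -0.0]
contact_force: [0.2, -0.1, 0.3]
opening: 0.504
finger_force: 0.0
clock: 11.63
tool_pos: [0.5379, -0.0865, 0.1886]
eef_rot: [0.676, 0.737, 0.0, 0.0]
contact_force: [0.7, 0.5, 0.7]
opening: 0.496
finger_force: 0.0
clock: 12.05
tool_pos: [0.5376, -0.1819, 0.1882]
eef_rot: [0.678, 0.735, -0.0, 0.0]
contact_force: [0.2, 1.8, -0.3]
opening: 0.499
finger_force: 0.0
```

View pics/end.png

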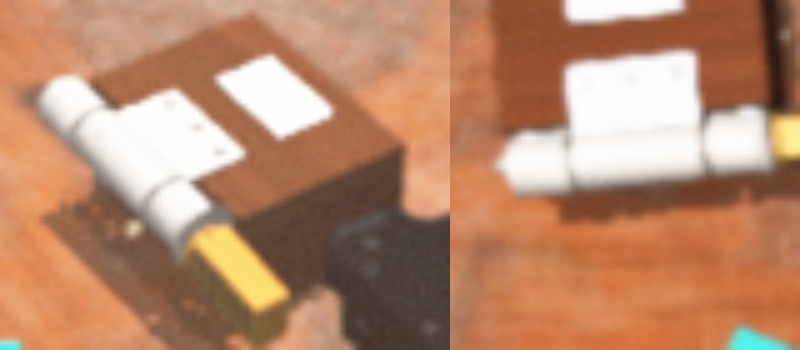

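The block sits against the mouth at scene crop (205,235), the nose protrudes past the far knuckle at top crop (500,163), and the lid is still seated.

```bash
python3 -c "
from plant import r
print(r.finish_job())"
```

```text
the job is handed in; nothing more can be done
None
```

The long pin is through all three knuckles with its collar home and let go, the lid is still seated and the short pin was left alone; the job is handed in, but no verdict came back.

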